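# Hang an empty reel on the slanted spindle of a wire winder

### The arm

A 7-joint arm with a two-finger parallel gripper is mounted at the origin on the work surface. World frame = base frame: x ahead of the robot, y to its left, z up, the work surface at z = 0. Lengths are in m, angles in rad, forces in N, time in s.
With the tool pointing down it reaches from about 0.425 to 0.925 m from the base axis. Payload 6.8 kg.
Tool frame: the origin (TCP) lies midway between the tips of the shut fingers; the grasp point (between the pads) lies 19 mm behind it (env.grip_point_offset is the distance from the TCP to the grasp point, in m); x points along the fingers, y is the direction in which the jaws open and shut, and the axes are right-handed (so a half turn about x gives the same grasp; the last joint's range is limited). The gripper opens to 88 mm and grips with 3 to 60 N. Pads are 20 mm wide; open, the fingers measure 115 mm over their backs; the gripper's body (75 mm by 178 mm) begins 61 mm behind the grasp point.
Start: joints at [1.013, 0.477, 0.022, 1.555, -0.011, 1.109, -0.083], TCP at [0.293, -0.608, 0.223] pointing down, gripper open.
Joint ranges: [-2.96, 2.96], [-0.34, 2.1], [-1.41, 1.46], [0.24, 2.44], [-1.37, 4.51], [0.17, 1.92], [-2.96, 2.96]. Speed limits (rad/s): [2.39, 2.39, 3.14, 3.14, 3.14, 3.14, 3.14].

### API

Orientations are given as a unit quaternion [w, x, y, z].
In Python, from plant import env gives the robot as it stands. Calls block until the motion is done:
- env.movep(position, orientation): joint-space move of the TCP to a pose.
- env.servo_line(position, v=0.15, ori=None, guard=None): straight line of the TCP; ori=None keeps the orientation; v is the mean speed in m/s. With guard (N) it stops when the force on the tool has changed by that much, and returns True; else False.
- env.goto_joints(angles): joint-space move.
- env.open() and env.clamp(f_grip=None): open the fingers fully, or close them until they stop; f_grip is the grip in N (None keeps the last).
- env.pause(seconds).
- env.ik(position, orientation): joint angles nearest the present ones, or None.
- env.capture(name): name is "side" or "top" or "wrist"; returns the picture (420x560x3 uint8, red, green, blue); there is no depth.
- env.camera_params(name): a dict with "fx", "fy", "cx", "cy" (pixels), "rvec" (rotation vector, rad) and "tvec" (3), from world to camera coordinates, as OpenCV has them. Camera axes: x right, y down, z forward; pixel columns grow to the right and rows downward; lengths in m; the calibration is good to about 2 mm. A picture is of the moment at which its call begins: read the wrist's pose just before it. camera_params takes no time and is no camera call; for the wrist camera it gives the pose at the moment of the call.
A pose or a line that the arm cannot do raises env.Unreachable and nothing moves.
- env.close_job(): hands the job in, once; it reports no verdict.
Trained networks look in the newest picture that a camera, given by its name, has taken for a name from the list of things; names that differ only in an ending like _2 or _b are one class to them, and where a whole thing is asked for, a point or a joint stands for the part that bears it (a point fixed in the world has none). Each returns a list of dicts, best first, with "p" (0 to 1); they miss things now and then, are a little off and sometimes report something else, mostly with a low value. They report only what shows in the picture. A call takes as long as a camera call. They do not tell look-alikes from the thing itself.
- env.recognise(camera, name): "location" ([x, y, z] in m, in the coordinates of the camera as it stood for that picture, good to about 4 mm: the middle of the surface that is visible of it).
- env.regions_of(camera, name): "pixels" (420x560 bool, what is visible of it).
Readings, each from a call of its own:
- env.current_time(): time.
- env.current_joint_positions(): joint angles.
- env.current_dq(): joint speeds.
- env.current_joint_torque(): joint torques, N m.
- env.current_tcp_pos(): TCP position.
- env.current_orientation(): TCP orientation.
- env.current_ft_force(): force on the tool from outside, world axes, zero at the start.
- env.current_torque(): the same for the moment, N m.
- env.current_gripper_width(): finger opening in m.
Only numpy, scipy, OpenCV 4.12 (cv2) and the standard library are available. Lean on these libraries where they do the work, as an engineer would, in place of code of your own. Each camera call takes 0.05 s, during which the arm holds its last target. There are 200 camera calls.

### The job

Get the wire winder ready: pick up the low, wide empty reel with the webbed hub (not the slim bobbin), slide it down onto the winder's slanted spindle along the spindle's axis, and turn it gently under light pressure until the drive pin drops into one of the reel's windows and the reel sits fully home, flat on the drive plate. Do not force it, leave the other things on the bench alone, and let go of the reel at the end.

Things in the scene. Friction and masses are not known exactly. Their poses are not given: they have to be found in the camera images.
- reel_mid (a point): Centre (on the axis, half-way up) of the loose dark-grey plastic reel, z along its axis. It lies flat on the bench: 64 mm diameter, 34 mm high, about 90 g. Each end has a flange whose rim is 6 mm high and 64 mm across; the barrel between them is 50 mm. Grip it across the rims from above. Both ends are alike; either may face down.
- reel_end (a point): Centre of the reel's end face, on its axis, 17 mm below reel_mid as it lies. A plain 16 mm bore goes right through. Between the hub (23 mm outside) and the barrel (46 mm inside) five straight radial webs, each 14 mm wide and as high as the reel, leave five equal windows, 72 degrees apart, open right through. One web lies along the reel's x axis.
- winder: Grey sloped console of the motor winder, screwed to the bench, 190 mm deep, 150 mm wide, 121 mm high at the back; origin at the centre of its underside, x from its low front edge to its high back. Its flat face with the spindle slopes up to the back at 30 degrees to the bench. The winder is delicate: more than 30 N on it is too much.
- spindle_foot: Root of the spindle, fixed to the winder: origin on the spindle's axis at the upper surface of the drive plate, z out along the spindle (up and towards the winder's low front, 30 degrees from vertical), y level. The plate is a disc of 52 mm diameter, its upper surface 14 mm clear of the sloped face. Fully home, the reel lies flat on it, reel_mid 17 mm from this origin along z.
- spindle_tip (a point): Tip of the spindle, on its axis, 55 mm from spindle_foot. The spindle is a steel rod of 13.5 mm diameter; its last 12 mm taper to 6 mm at the tip. Once the pin has dropped into a window, turning on only presses its side on a web, which rubs and holds the reel up: stop turning or ease back a little, then press it down.
- pin_level (a point): Point on the spindle's axis level with the end of the drive pin, 7 mm above the plate. It is a flat-ended steel pin, 5 mm diameter, parallel to the spindle and 18 mm from its axis, on the plate at any angle round the spindle (not measured). A web on the pin stops the reel 7 mm short of home. Plate, spindle and pin turn stiffly together (0.2 N m): a push over about 12 N may drag them round.
- bobbin_mid (a point): Bystander: centre of a slim dark-grey bobbin standing upright, 42 mm diameter, 60 mm high.
- flux_bottle: Bystander: small amber bottle with a white cap, 34 mm diameter, 75 mm high; origin at the centre of its underside.
- screwdriver: Bystander: screwdriver lying on the bench, 160 mm long, black handle; origin under its middle, x along it.
Mind the look-alikes: they are no part of the job. Several things have the shape of the winder; the one meant has the colours described above.

How it is judged:
On the way:
1. the reel is threaded on the spindle (z of reel_mid in the frame of spindle_foot between 0 and 0.055 m and x of reel_mid in the frame of spindle_foot between -0.004 and 0.004 m and y of reel_mid in the frame of spindle_foot between -0.004 and 0.004 m and angle between the z axis of reel_mid and the z axis of spindle_foot, either way round below 0.15 rad), for 0.1 s.
At the end, for the whole second after the job is handed in: The reel is on the spindle, flat on the drive plate within 2 mm and 0.06 rad with the drive pin in one of its windows (its centre 17 mm +- 2 mm up the spindle and within 3 mm of the axis each way), released and at rest (z of reel_mid in the frame of spindle_foot between 0.015 and 0.019 m and x of reel_mid in the frame of spindle_foot between -0.003 and 0.003 m and y of reel_mid in the frame of spindle_foot between -0.003 and 0.003 m and angle between the z axis of reel_mid and the z axis of spindle_foot, either way round below 0.06 rad and linear speed of reel below 0.01 m/s); the robot touches nothing.
It fails at once if the reel or the robot pressed on the winder with more than 30 N (contact force between anything else and winder above 30 N).
It fails at once if a bystander (bobbin, bottle or screwdriver) was moved by more than 20 mm (distance of any of bobbin_mid, flux_bottle, screwdriver from where it was at the start of the episode above 0.02 m).
It also fails if it takes over 72 s, if anything falls off the work surface, if the arm or the gripper's body presses on something with over 40 N, if the wrist force passes 120 N, or if a joint passes its speed limit or range.

## Working session

There is one attempt and no reset: what is moved stays moved. The work goes in short steps, each a Python script; the robot and the scene stay as the last script left them, time stands still between calls to the robot, and variables do not carry over. Pictures are saved under pics/ and viewed, about 8 in all and at most 12, crops included, and the job is handed in when it is done.

```bash
mkdir -p pics; ls; cat > h.py <<'E'
import numpy as np, cv2
from plant import env
from scipy.spatial.transform import Rotation as R
def cam(n):
    c=env.camera_params(n); K=np.array([[c['fx'],0,c['cx']],[0,c['fy'],c['cy']],[0,0,1.]])
    Rm=cv2.Rodrigues(np.array(c['rvec'],float))[0]; t=np.array(c['tvec'],float).ravel()
    return K,Rm,t
def c2w(C,p): return C[1].T@(np.array(p)-C[2])
def proj(C,P):
    q=C[0]@(C[1]@np.array(P)+C[2]); return q[:2]/q[2]
def ray(C,uv,z):
    d=C[1].T@np.linalg.inv(C[0])@np.array([uv[0],uv[1],1.]); o=-C[1].T@C[2]
    return o+d*(z-o[2])/d[2]
def save(n,im): cv2.imwrite('pics/'+n+'.png',im[:,:,::-1])
def quat(Rm):
    q=R.from_matrix(Rm).as_quat(); return [q[3],q[0],q[1],q[2]]
def rot(q): return R.from_quat([q[1],q[2],q[3],q[0]]).as_matrix()
E
python3 - <<'E'
from h import *
ims=[]
for n in ['side','top']:
    im=env.capture(n); C=cam(n); ims.append(im)
    print(n,'pos',-C[1].T@C[2])
    for k in ['reel_mid','winder','spindle_foot','spindle_tip','pin_level','bobbin_mid','flux_bottle','screwdriver']:
        for d in env.recognise(n,k): 
            w=c2w(C,d['location']); print(n,k,round(d['p'],2),w.round(3),proj(C,w).round(0))
save('a',cv2.resize(np.vstack(ims),None,fx=.71,fy=.71)); save('side0',ims[0]);save('top0',ims[1])
print(env.current_time(),env.current_orientation(),env.grip_point_offset)
E
```

```text
pics
side pos [ 0.45440777 -0.68647179  0.71968898]
side reel_mid 0.79 [ 0.441 -0.354  0.035] [245. 377.]
side winder 0.71 [0.367 0.159 0.087] [190. 166.]
side winder 0.65 [0.694 0.142 0.08 ] [327. 158.]
side spindle_foot 0.81 [0.323 0.242 0.102] [171. 143.]
side spindle_foot 0.55 [0.658 0.205 0.101] [307. 138.]
side spindle_tip 0.71 [0.327 0.244 0.1  ] [172. 143.]
side spindle_tip 0.57 [0.656 0.204 0.103] [306. 138.]
side pin_level 0.53 [0.323 0.241 0.108] [170. 141.]
side pin_level 0.52 [0.656 0.205 0.096] [306. 140.]
side bobbin_mid 0.74 [ 0.479 -0.14   0.059] [253. 264.]
side bobbin_mid 0.7 [ 0.764 -0.134  0.021] [388. 256.]
side flux_bottle 0.59 [ 0.681 -0.314  0.044] [379. 331.]
side screwdriver 0.91 [ 0.767 -0.136  0.023] [390. 256.]
top pos [ 0.46911298 -0.06209103  1.35045566]
top reel_mid 0.81 [ 0.442 -0.348  0.034] [389. 247.]
top winder 0.71 [0.358 0.209 0.099] [166. 283.]
top winder 0.66 [0.695 0.183 0.094] [177. 146.]
top spindle_foot 0.58 [0.327 0.241 0.097] [153. 295.]
top spindle_foot 0.52 [0.663 0.207 0.101] [167. 158.]
top spindle_tip 0.78 [0.664 0.206 0.097] [168. 158.]
top spindle_tip 0.76 [0.33  0.248 0.101] [150. 295.]
top pin_level 0.81 [0.668 0.21  0.099] [166. 156.]
top pin_level 0.73 [0.327 0.243 0.094] [152. 295.]
top bobbin_mid 0.6 [ 0.484 -0.136  0.056] [306. 231.]
top flux_bottle 0.73 [ 0.685 -0.303  0.048] [371. 152.]
top screwdriver 0.78 [ 0.772 -0.129  0.022] [302. 121.]
0.9 [ 0.15769911  0.68932212  0.15766985 -0.6892795 ] 0.0187
```

View pics/a.png

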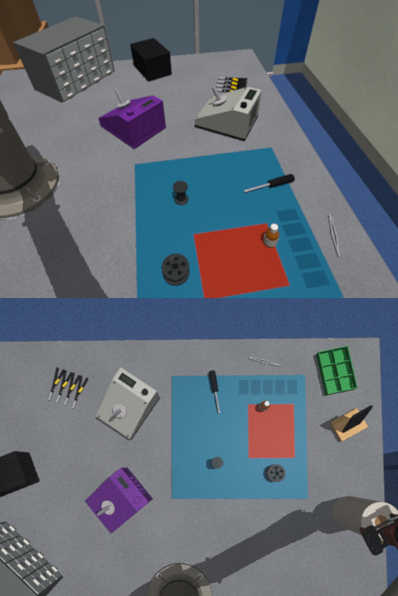

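The reel is at side (245,377) / top (389,247), and the slim bobbin at side (253,264) is not wanted. The grey winder is at side (327,158) / top (177,146); the purple one at side (190,166) is a look-alike. Next I check the choices in a close crop.

```bash
python3 - <<'E'
from h import *
s=cv2.imread('pics/side0.png');t=cv2.imread('pics/top0.png')
f=lambda im,u,v,h: cv2.resize(im[v-h:v+h,u-h:u+h],(400,400),interpolation=cv2.INTER_CUBIC)
o=np.hstack([f(s,322,155,50),f(t,177,146,55)])
cv2.imwrite('pics/b.png',np.vstack([o,cv2.resize(np.hstack([f(s,245,377,40),f(s,253,270,40)]),(400,200))[:, :].repeat(1,0) if 0 else np.hstack([cv2.resize(f(s,245,377,40),(200,200)),cv2.resize(f(t,389,247,30),(200,200)),np.zeros((200,400,3),np.uint8)])]))
E
```

```text
(no output)
```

View pics/b.png

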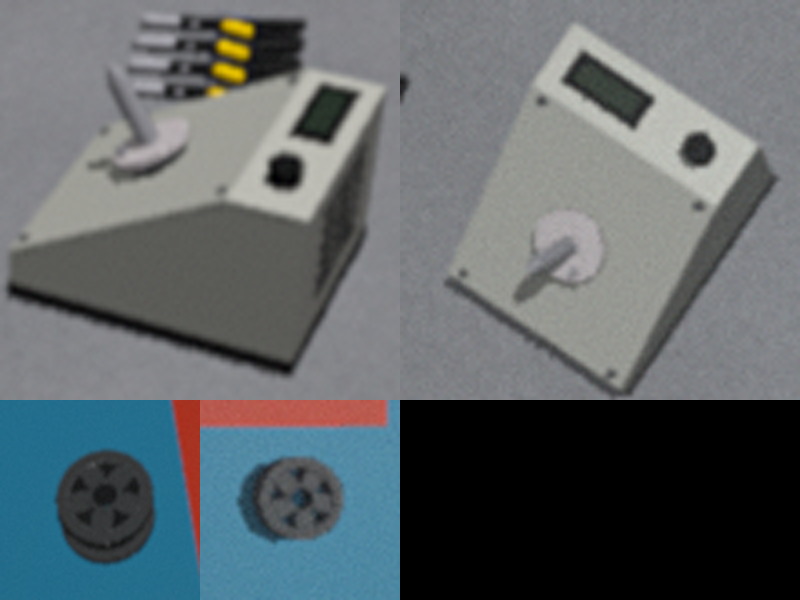

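The crops confirm the five-window reel and the grey winder: plate centre at top (169,159), side (309,141); spindle tip at side (300,122). I triangulate roughly and go for a close look with the wrist camera.

```bash
cat >> h.py <<'E'
from scipy.optimize import least_squares
def tri(cs,uvs):
    return least_squares(lambda P: np.concatenate([proj(C,P)-u for C,u in zip(cs,uvs)]),[.6,0,.1]).x
def zdir(yaw): return np.array([-.5*np.cos(yaw),-.5*np.sin(yaw),np.sqrt(.75)])
def toolR(z,phi):
    """tool x = -z; y = level axis (z cross..) rotated by phi about z"""
    z=z/np.linalg.norm(z)
    e=np.cross([0,0,1.],z); 
    if np.linalg.norm(e)<1e-3: e=np.array([0,1.,0])
    e/=np.linalg.norm(e); e2=np.cross(z,e)
    y=np.cos(phi)*e+np.sin(phi)*e2
    return np.column_stack([-z,y,np.cross(-z,y)])
E
python3 - <<'E'
from h import *
S,T=cam('side'),cam('top')
f=tri([S,T],[np.array([309.5,141]),np.array([168.8,158.9])]); print('plate',f,proj(S,f),proj(T,f))
W=cam('wrist'); p=env.current_tcp_pos(); Rt=rot(env.current_orientation())
o=-W[1].T@W[2]; print('cam in tool',Rt.T@(o-p),'axes',(Rt.T@W[1].T).round(3), W[0])
yaw=np.radians(-27)
z=zdir(yaw); print('tip pred',f+.055*z,proj(S,f+.055*z),proj(T,f+.055*z))
for d in [0.02,.06,.1,.15,.2,.25]:
  print(d,[ (ph) for ph in range(-180,181,20) if env.ik(f+d*z,quat(toolR(z,np.radians(ph)))) is not None])
print('now phi tool y',Rt[:,1])
E
```

```text
plate [0.66399935 0.20530908 0.09073563] [309.20165324 141.03167876] [168.84171754 158.60502102]
cam in tool [-0.16170188 -0.00042097 -0.06637005] axes [[-0.    -0.244  0.97 ]
 [ 1.     0.002  0.001]
 [-0.002  0.97   0.244]] [[373.14189584   0.         275.67062342]
 [  0.         373.14189584 216.4958375 ]
 [  0.           0.           1.        ]]
tip pred [0.63949667 0.21779382 0.13836703] [298.96802644 122.86350552] [159.38403316 165.78270255]
0.02 [-180, -160, -140, -120, -100, -80, -60, -40, -20, 0, 20, 40, 60, 80, 100, 120, 140, 160, 180]
0.06 [-180, -160, -140, -120, -100, -80, -60, -40, -20, 0, 20, 40, 60, 80, 100, 120, 140, 160, 180]
0.1 [-180, -160, -140, -120, -100, -80, -60, -40, -20, 0, 20, 40, 60, 80, 100, 120, 140, 160, 180]
0.15 [-180, -160, -140, -120, -100, -80, -60, -40, -20, 0, 20, 40, 60, 80, 100, 120, 140, 160, 180]
0.2 [-180, -160, -140, -120, -100, -80, -60, -40, -20, 0, 20, 40, 60, 80, 100, 120, 140, 160, 180]
0.25 [-180, -160, -140, -120, -100, -80, -60, -40, -20, 0, 20, 40, 60, 80, 100, 120, 140, 160, 180]
now phi tool y [ 4.34768156e-01 -9.00542418e-01  5.37658011e-05]
```

```bash
python3 - <<'E'
from h import *
import pickle
f=np.array([.664,.2053,.0907]); z=zdir(np.radians(-27)); 
q0=env.current_joint_positions()
best=sorted(range(-180,181,15),key=lambda a:np.abs(np.array(env.ik(f+.11*z,quat(toolR(z,np.radians(a)))))-q0)[6])
b=best[0]; print(best[:5]); V=[]
ims=[]
for a in [b,b+80 if abs(env.ik(f+.11*z,quat(toolR(z,np.radians(b+80))))[6])<2.5 else b-80]:
    env.movep(f+.11*z,quat(toolR(z,np.radians(a)))); env.pause(.3)
    C=cam('wrist'); im=env.capture('wrist'); ims.append(im); V.append((C,im,a))
    print(a,proj(C,f),proj(C,f+.055*z),env.current_joint_positions())
    for k in ['spindle_foot','spindle_tip','pin_level']:
        for d in env.recognise('wrist',k): w=c2w(C,d['location']);print(k,d['p'],w.round(4),proj(C,w).round(0))
pickle.dump(V,open('V.pkl','wb'))
def cr(C,im):
    u,v=proj(C,f+.03*z).astype(int); v=np.clip(v,100,320);u=np.clip(u,100,460)
    print('crop origin',u-100,v-100); return cv2.resize(im[v-100:v+100,u-100:u+100],(400,400),interpolation=cv2.INTER_CUBIC)
save('c',np.hstack([cr(C,im) for C,im,a in V])); print(env.current_time())
E
```

```text
[-165, -150, -180, 180, -135]
-165 [274.89559795 213.77604763] [274.73684082 235.22969072] [ 0.05214986  0.57471765 -0.99127051  1.86922856  1.14966946  1.131908
 -0.10728631]
spindle_foot 0.57 [0.66   0.2097 0.0934] [279. 212.]
spindle_tip 0.57 [0.6582 0.2101 0.0945] [279. 211.]
pin_level 0.97 [0.6578 0.2101 0.0935] [279. 210.]
-85 [275.24966248 212.845253  ] [275.12545085 234.10762804] [ 0.12736751  0.64209884 -1.12106474  1.86512724  1.21704962  1.21670219
  1.261207  ]
spindle_foot 0.75 [0.6586 0.2048 0.0974] [276. 212.]
spindle_tip 0.94 [0.6585 0.2065 0.0969] [278. 214.]
pin_level 0.66 [0.6579 0.2076 0.0986] [278. 215.]
crop origin 174 124
crop origin 175 123
6.2917
```

View pics/c.png

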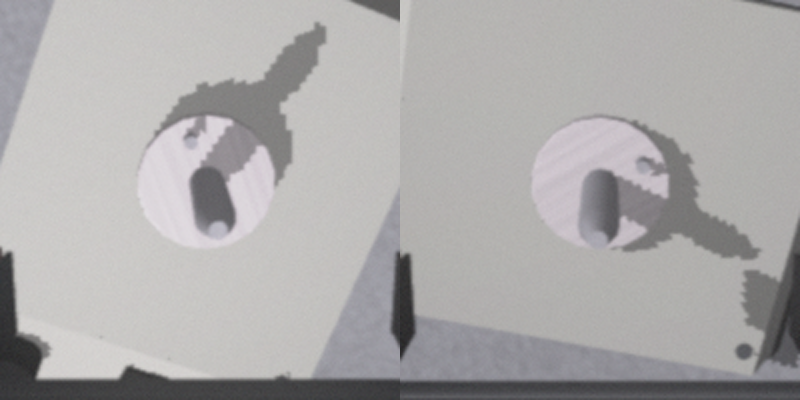

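Both wrist views show the plate, the 6 mm tip disc, and the pin top clearly: tip px (283.5,238.5) and (273.5,242.5), pin px (269.5,195.5) and (297,204.5). I fit the spindle model to these.

```bash
python3 - <<'E'
from h import *
import pickle
V=pickle.load(open('V.pkl','rb')); S,T=cam('side'),cam('top')
ext=[(174+137/2,174+275/2,124+114/2,124+247/2),(175+131/2,175+268/2,123+116/2,123+249/2)]
tip=[(283.5,238.5),(273.5,242.5)]; pin=[(269.5,195.5),(297,204.5)]
th=np.linspace(0,2*np.pi,120)
def frame(x):
    yaw,ti=x[3],x[4]; z=np.array([-np.sin(ti)*np.cos(yaw),-np.sin(ti)*np.sin(yaw),np.cos(ti)])
    y=np.array([-np.sin(yaw),np.cos(yaw),0]); return np.column_stack([np.cross(y,z),y,z])
def res(x,use=(0,1),ext2=True):
    F=frame(x);r=[]
    ring=[x[:3]+F@np.array([.026*np.cos(t),.026*np.sin(t),0]) for t in th]
    for i in use:
        C=V[i][0]; q=np.array([proj(C,p) for p in ring])
        r+=list(np.array([q[:,0].min(),q[:,0].max(),q[:,1].min(),q[:,1].max()])-ext[i])
        r+=list(proj(C,x[:3]+.055*F[:,2])-tip[i])
        r+=list(proj(C,x[:3]+F@np.array([.018*np.cos(x[5]),.018*np.sin(x[5]),.007]))-pin[i])
    if ext2: r+=list(.7*(proj(S,x[:3]+.0545*F[:,2])-[300,122.]))+list(.7*(proj(S,x[:3])-[309.5,141]))+list(.7*(proj(T,x[:3])-[168.8,158.9]))
    r.append((x[4]-np.pi/6)/.01); return np.array(r)
for kw in [{},{'ext2':False},{'use':(0,)},{'use':(1,)}]:
    s=min((least_squares(lambda x:res(x,**kw),[.664,.205,.09,-.47,.52,a]) for a in [-2,0,2]),key=lambda s:s.cost)
    print(s.x.round(4),np.degrees(s.x[3:]).round(1),'tip',(s.x[:3]+.055*frame(s.x)[:,2]).round(4)); print(s.fun.round(1))
    if not kw: np.save('sp.npy',s.x)
E
```

```text
[ 0.665   0.2068  0.0908 -0.6083  0.5228  3.8953] [-34.9  30.  223.2] tip [0.6425 0.2225 0.1384]
[-0.2 -0.  -0.6 -0.1 -0.2 -0.3 -0.8 -0.6 -0.4  0.4  0.2 -0.3 -0.   0.1
 -1.2  1.3 -0.1 -0.1 -0.  -0.3 -0.4 -0.5 -0.1]
[ 0.665   0.2068  0.0909 -0.6073  0.5229  3.8951] [-34.8  30.  223.2] tip [0.6424 0.2225 0.1385]
[-0.2  0.  -0.6 -0.1 -0.2 -0.3 -0.8 -0.6 -0.4  0.4  0.2 -0.3 -0.   0.1
 -1.2  1.4 -0.1]
[ 0.6657  0.2067  0.0905 -0.6097  0.5238 -2.4073] [ -34.9   30.  -137.9] tip [0.6432 0.2224 0.1381]
[ 0.   0.  -0.1  0.2  0.   0.1 -0.1 -0.4  0.1 -0.   0.2 -0.2 -0.3 -0.7
  0. ]
[ 0.6646  0.2067  0.0908 -0.6099  0.5219 -2.3676] [ -34.9   29.9 -135.7] tip [0.6422 0.2224 0.1385]
[-0.1  0.8 -0.1 -0.6  0.3 -0.1 -1.1  0.7 -0.2 -0.1 -0.1 -0.2 -0.4 -0.4
 -0.2]
```

```bash
python3 - <<'E'
from h import *
import pickle
c=np.array([.442,-.351,0]); Z=np.array([0,0,1.])
q=quat(toolR(Z,np.radians(-154)))
p=env.current_tcp_pos(); env.servo_line(p+np.array([0,0,.06]),v=.2)
env.movep(c+[0,0,.16],q); env.pause(.3)
C=cam('wrist'); im=env.capture('wrist'); print(env.current_joint_positions())
for d in env.recognise('wrist','reel_mid'): w=c2w(C,d['location']);print(d['p'],w.round(4),proj(C,w))
m=env.regions_of('wrist','reel_mid')[0]['pixels']; print(m.sum(),np.argwhere(m).min(0),np.argwhere(m).max(0))
pickle.dump((C,im,m),open('Rl.pkl','wb'))
u,v=proj(C,c+[0,0,.034]).astype(int); v=min(v,320)
print(u-100,v-100); save('d',cv2.resize(im[v-100:v+100,u-100:u+100],(600,600),interpolation=cv2.INTER_CUBIC)); print(env.current_time())
E
```

```text
[ 0.21842515  0.38783205  0.43386253  1.90877777 -0.20635026  0.88845294
 -0.36163277]
0.95 [ 0.4441 -0.3477  0.0315] [273.65907681 204.80372284]
5167 [162 236] [245 317]
176 109
9.3917
```

View pics/d.png

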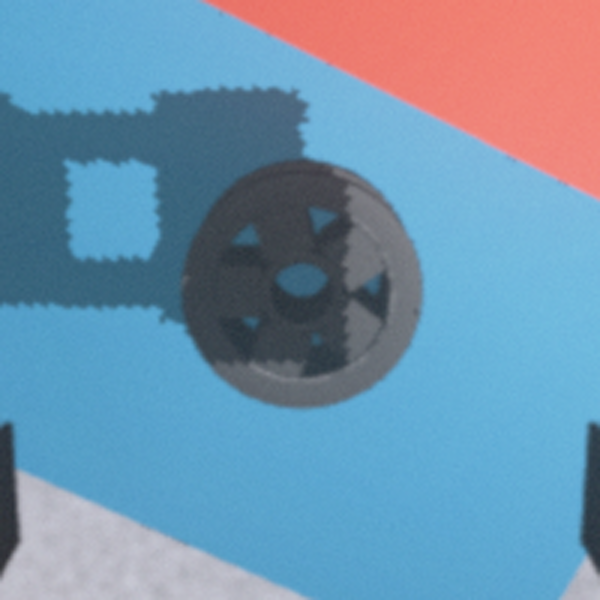

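The reel shows with its rim at crop x 182–423, bottom 407 (centre px ≈ (277,205)), and one window pointing almost straight right (crop (372,292)). I fit the centre and check the window angle with an overlay.

```bash
python3 - <<'E'
from h import *
import pickle
C,im,m=pickle.load(open('Rl.pkl','rb'))
th=np.linspace(0,2*np.pi,200)
def circ(c,r,z): return np.array([proj(C,[c[0]+r*np.cos(t),c[1]+r*np.sin(t),z]) for t in th])
def res(c):
    q=circ(c,.032,.034); return [q[:,0].min()-(176+182/3),q[:,0].max()-(176+423/3),q[:,1].max()-(109+407/3)]
s=least_squares(res,[.442,-.35]); c=s.x; print(c,s.fun)
a=ray(C,(276.8,205),.034);b=ray(C,(286.8,205),.034); d=b-a; psi=np.arctan2(d[1],d[0]); print('img-right dir deg',np.degrees(psi))
# sharpen: score of dark-window vs web sides: edges overlay
best=[]
g=cv2.GaussianBlur(cv2.cvtColor(im,cv2.COLOR_RGB2GRAY),(0,0),.7).astype(float)
big=cv2.resize(im[109:309,176:376],(600,600),interpolation=cv2.INTER_CUBIC)
P=lambda x,y:tuple(((proj(C,[c[0]+x,c[1]+y,.034])-[176,109])*3+1).astype(int))
for k in range(5):
    w=psi+np.radians(36+72*k)
    for sg in (-1,1):
        e=np.array([np.cos(w),np.sin(w)]);n=np.array([-e[1],e[0]])*.007*sg
        cv2.line(big,P(*(e*.0115+n)),P(*(e*.022+n)),(255,255,0),1)
for rr in (.032,.023,.008): cv2.polylines(big,[((circ(c,rr,.034)-[176,109])*3+1).astype(int)],True,(255,0,0),1)
save('e',cv2.resize(np.clip(big[140:420,160:440].astype(float)*1.6,0,255).astype(np.uint8),(700,700),interpolation=cv2.INTER_CUBIC))
E
```

```text
[ 0.44480297 -0.35016123] [-0.39206276  0.39204749  0.02242911]
img-right dir deg -63.85935868987481
```

View pics/e.png

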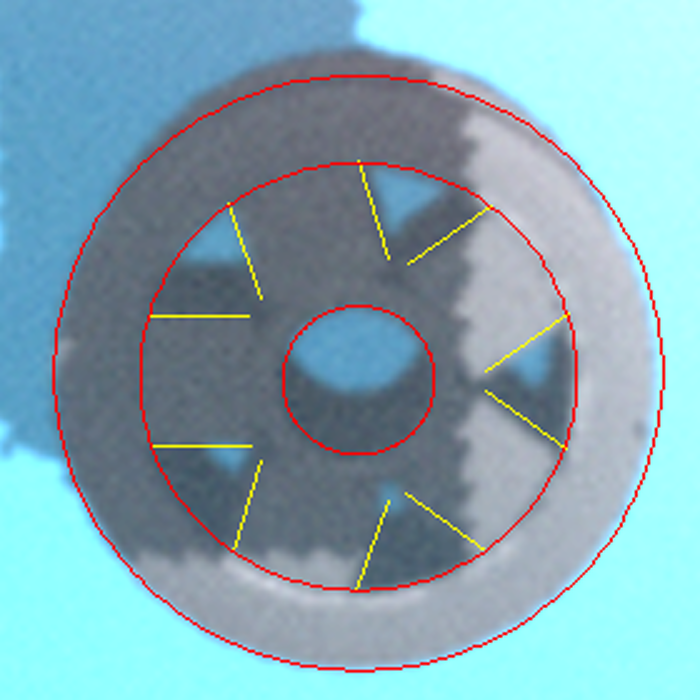

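The overlay agrees with rim, bore and webs (within ~2°): a window lies along the tool's y. Grasp with this orientation.

```bash
python3 - <<'E'
from h import *
c=np.array([.4448,-.3502,0]); q=quat(toolR(np.array([0,0,1.]),np.radians(-154)))
env.servo_line(c+[0,0,.05],v=.12,ori=q)
print(env.servo_line(c+[0,0,.004],v=.05,guard=6), env.current_tcp_pos())
env.clamp(25); print('w',env.current_gripper_width(),env.current_ft_force())
env.servo_line(c+[0,0,.2],v=.15); print('w',env.current_gripper_width(),env.current_ft_force(),env.current_tcp_pos())
x=np.load('sp.npy'); yaw=x[3]; z=zdir(yaw); f=x[:3]
for ph in (-118.8,-190.8): print(ph,env.ik(f+.125*z,quat(toolR(z,np.radians(ph)))),env.ik(f+.004*z,quat(toolR(z,np.radians(ph)))))
# regrasp check: picture of the held reel
S=cam('side'); s=env.capture('side'); u,v=proj(S,env.current_tcp_pos()).astype(int)
save('g',cv2.resize(s[max(v-80,0):v+80,max(u-80,0):u+80],(400,400),interpolation=cv2.INTER_CUBIC)); print(env.current_time())
E
```

```text
False [ 0.44498503 -0.35038397  0.00425907]
w 0.06301762507031794 [-0.30260076  0.46888664  1.75202988]
w 0.0634092872446596 [-0.64080142  0.84677263 -1.36650826] [ 0.44428576 -0.34982738  0.19911431]
-118.8 [-0.27286077  0.46753283 -0.5877708   1.81325635  0.92111799  1.06067806
  0.70365573] [-0.48971773  0.58133054 -0.18209243  1.84301002  0.92327518  0.77550004
  0.69848501]
-190.8 [-0.62764069  0.40672685 -0.12378213  1.83818649  0.73110088  0.91588286
 -0.42729998] [-6.27392087e-01  5.74436232e-01  1.08191316e-03  1.85330187e+00
  8.17037467e-01  7.03252596e-01 -4.87628279e-01]
13.55
```

```bash
cat >> h.py <<'E'
SP=np.load('sp.npy'); F0=SP[:3]; ZA=zdir(SP[3]); PH=-118.8
YF=np.array([-np.sin(SP[3]),np.cos(SP[3]),0]); FR=np.column_stack([np.cross(YF,ZA),YF,ZA])
def Q(ph): return quat(toolR(ZA,np.radians(ph)))
def at(h,dx=0,dy=0): return F0+FR@np.array([dx,dy,h])
def st(f0,msg=''):
    p=FR.T@(env.current_tcp_pos()-F0); f=FR.T@(np.array(env.current_ft_force())-f0)
    print(msg,'tcpF mm',(p*1e3).round(2),'dF',f.round(1),'M',(FR.T@np.array(env.current_torque())).round(2),'w',round(env.current_gripper_width()*1e3,1),'t',round(env.current_time(),1)); return p,f
E
python3 - <<'E'
from h import *
env.movep(at(.12),Q(PH)); env.servo_line(at(.075),v=.08); env.pause(.3)
f0=np.array(env.current_ft_force()); np.save('f0.npy',f0); p,_=st(f0,'above')
print(np.degrees(R.from_matrix(rot(env.current_orientation()).T@toolR(ZA,np.radians(PH))).magnitude()))
S=cam('side'); T=cam('top'); s=env.capture('side'); t=env.capture('top')
def cr(C,im):
    u,v=proj(C,at(.05)).astype(int); print(u-40,v-40); return cv2.resize(im[v-40:v+40,u-40:u+40],(400,400),interpolation=cv2.INTER_CUBIC)
save('g',np.hstack([cr(S,s),cr(T,t)]))
E
```

```text
above tcpF mm [ 0.1   0.27 75.47] dF [0. 0. 0.] M [ 0.16  0.5  -0.09] w 63.1 t 16.8
0.04284694311685404
260 83
118 123
```

View pics/g.png

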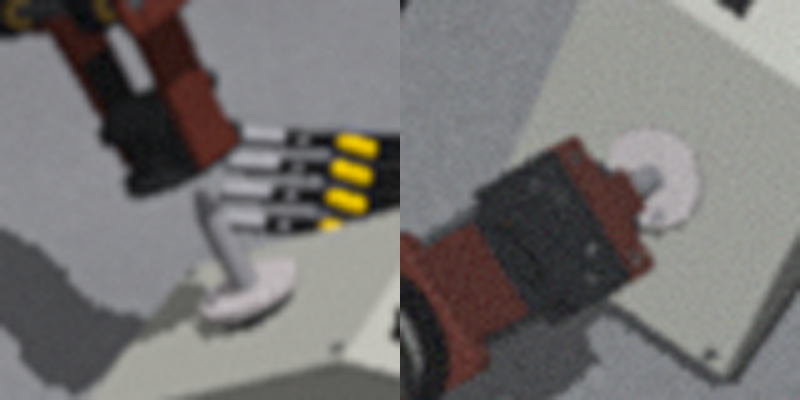

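The side view shows the reel right above the tip (crop (203,190)), coaxial with the spindle as far as visible. Insert guarded.

```bash
python3 - <<'E'
from h import *
f0=np.load('f0.npy'); dx=dy=0.; h=.075
for i in range(14):
    p,_=(FR.T@(env.current_tcp_pos()-F0)),0
    hit=env.servo_line(at(max(.0135,p[2]-.012 if i else .056),dx,dy),v=.04,guard=5)
    p,f=st(f0,f'{i} {hit}')
    if p[2]<.0150: break
    if hit or np.hypot(f[0],f[1])>2.5:
        # comply sideways along reaction; back off a little if blocked axially
        if np.hypot(f[0],f[1])>1.5:
            n=f[:2]/np.hypot(*f[:2])*.0006; dx+=n[0]; dy+=n[1]
        if f[2]>4 and hit: env.servo_line(at(p[2]+.002,dx,dy),v=.04)
        else: env.servo_line(at(p[2],dx,dy),v=.03)
        print('shift',dx*1e3,dy*1e3)
E
```

```text
0 False tcpF mm [-1.100e-01 -2.000e-02  5.584e+01] dF [-0.3  0.6  0.7] M [ 0.1   0.5  -0.02] w 62.8 t 17.5
1 True tcpF mm [-0.41 -0.93 47.39] dF [-0.2 -1.1  0.6] M [ 0.11  0.49 -0.02] w 63.0 t 17.8
shift 0.0 0.0
2 True tcpF mm [-0.46 -1.3  43.38] dF [-1.7 -0.4  0. ] M [ 0.09  0.52 -0.07] w 63.3 t 18.2
shift -0.5802318405345744 -0.15274492210826554
3 False tcpF mm [-0.63 -0.6  30.58] dF [ 0.3 -2.  -1.8] M [-0.28  0.28 -0.05] w 62.8 t 18.9
4 True tcpF mm [-0.88 -1.53 27.87] dF [-0.3  0.  -0.1] M [ 0.17  0.5  -0.09] w 63.0 t 19.1
shift -0.5802318405345744 -0.15274492210826554
5 True tcpF mm [-0.66 -1.68 23.2 ] dF [ 0.2 -0.4 -0.2] M [ 0.09  0.55 -0.06] w 62.9 t 19.6
shift -0.5802318405345744 -0.15274492210826554
6 True tcpF mm [-0.64 -1.81 18.84] dF [-0.6 -0.4  0.2] M [ 0.14  0.51 -0.04] w 63.0 t 20.1
shift -0.5802318405345744 -0.15274492210826554
7 False tcpF mm [-0.23 -0.64 13.1 ] dF [ 1.9 -3.  -2.2] M [-0.49  0.17 -0.09] w 63.2 t 20.6
```

Threaded to ~9 mm above the plate. Now ease down past the pin.

```bash
python3 - <<'E'
from h import *
f0=np.load('f0.npy'); dx,dy=-.0003,-.0008
env.servo_line(at(.013,dx,dy),v=.02); env.pause(.2); st(f0,'rest')
for h in (.0115,.010,.0085,.007,.0055,.004):
    hit=env.servo_line(at(h,dx,dy),v=.015,guard=6); env.pause(.15); p,f=st(f0,f'{h} {hit}')
    if f[2]>6: break
E
```

```text
rest tcpF mm [-0.19 -0.73 13.01] dF [ 1.  -2.1 -1.4] M [-0.33  0.17 -0.03] w 62.9 t 21.1
0.0115 False tcpF mm [-0.25 -0.67 11.62] dF [ 0.9 -2.2  0.7] M [-0.41  0.08 -0.03] w 63.0 t 21.5
0.01 False tcpF mm [-0.36 -0.75  9.95] dF [ 1.4 -2.2  1.1] M [-0.37  0.14 -0.11] w 63.0 t 21.9
0.0085 False tcpF mm [-0.41 -0.75  8.42] dF [ 0.8 -2.8  0.2] M [-0.25  0.21 -0.11] w 62.6 t 22.3
0.007 False tcpF mm [-0.39 -0.79  6.93] dF [ 0.7 -2.4  0.4] M [-0.26  0.3  -0.04] w 62.9 t 22.7
0.0055 False tcpF mm [-0.39 -0.69  6.15] dF [ 0.3 -5.4  7.6] M [-0.69  0.27 -0.08] w 63.1 t 23.1
```

The reel passed pin level without a stop and now rests at ~6 mm TCP height with 7.6 N. I'll do small twists and ease sideways to see whether it settles further.

```bash
python3 - <<'E'
from h import *
f0=np.load('f0.npy'); dx,dy=-.0003,-.0016
p0=FR.T@(env.current_tcp_pos()-F0)
env.servo_line(at(p0[2]-.0002,dx,dy),v=.02); env.pause(.2); p,f=st(f0,'eased')
for a in (2,-2,0):
    env.servo_line(at(.0055,dx,dy),v=.005,ori=Q(PH+a)); env.pause(.2); p,f=st(f0,f'twist {a}')
for h in (.005,.0045,.004):
    if f[2]>8: break
    env.servo_line(at(h,dx,dy),v=.015,guard=6); env.pause(.2); p,f=st(f0,f'press {h}')
E
```

```text
eased tcpF mm [-0.57 -0.99  6.24] dF [-0.6 -0.5  3.5] M [ 0.1   0.48 -0.11] w 62.9 t 23.5
twist 2 tcpF mm [-0.55 -0.88  5.85] dF [-0.7  0.2  4.7] M [ 0.48  0.58 -0.04] w 62.8 t 24.0
twist -2 tcpF mm [-0.28 -1.27  5.79] dF [-0.3  0.8  7.6] M [ 0.28  0.53 -0.14] w 63.2 t 24.4
twist 0 tcpF mm [-0.12 -1.25  5.81] dF [-0.4 -0.1  6.7] M [ 0.27  0.46 -0.  ] w 63.1 t 24.9
press 0.005 tcpF mm [-0.12 -1.2   5.77] dF [-1.  -1.6 10.7] M [ 0.01  0.47 -0.07] w 63.0 t 25.3
```

Firm stop at 5.8 mm with no lateral load, which fits being seated on the plate. Relieve, release, back off along the axis, and look.

```bash
python3 - <<'E'
from h import *
import pickle
f0=np.load('f0.npy')
env.servo_line(at(.0058,-.0002,-.0012),v=.02); env.pause(.1); st(f0,'relieved')
env.open(); env.pause(.2); env.servo_line(at(.11),v=.1); env.pause(.3); st(f0,'off')
C=cam('wrist'); w=env.capture('wrist'); S=cam('side'); s=env.capture('side')
th=np.linspace(0,2*np.pi,150)
def ov(C,im,o,k,hs):
    for h,r in hs:
        q=np.array([proj(C,at(h,r*np.cos(t),r*np.sin(t))) for t in th]); cv2.polylines(im,[((q-o)*k).astype(int)],True,(255,0,0) if h==.034 else (255,255,0),1)
    return im
u,v=proj(C,at(.03)).astype(int)-80; a=cv2.resize(w[v:v+160,u:u+160],(400,400),interpolation=cv2.INTER_CUBIC)
u2,v2=proj(S,at(.02)).astype(int)-30; b=cv2.resize(s[v2:v2+60,u2:u2+60],(400,400),interpolation=cv2.INTER_CUBIC)
a=np.clip(a.astype(float)*1.4,0,255).astype(np.uint8)
b2=ov(S,b.copy(),np.array([u2,v2]),400/60,[(.034,.032),(.0,.032)])
a2=ov(C,a.copy(),np.array([u,v]),2.5,[(.034,.032),(.041,.032)])
pickle.dump((C,w,S,s),open('E.pkl','wb'))
save('k',np.vstack([np.hstack([a,a2]),np.hstack([b,b2])])[:, :]); 
i=cv2.imread('pics/k.png'); cv2.imwrite('pics/k.png',cv2.resize(i,(600,600)))
E
```

```text
relieved tcpF mm [-0.12 -1.28  5.83] dF [-0.6 -0.2  7.3] M [ 0.14  0.54 -0.06] w 62.8 t 25.7
off tcpF mm [-7.0000e-02 -1.8000e-01  1.0961e+02] dF [1.3 0.3 1.1] M [ 0.16  0.41 -0.07] w 88.0 t 27.9
```

View pics/k.png

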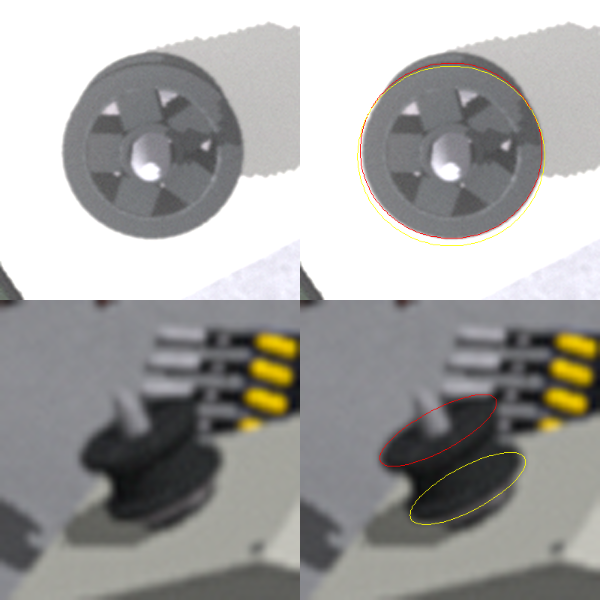

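The wrist picture (rim at view (62–243, bottom 238)) matches the predicted home circle (red), not the 7 mm-high one. The side view also matches red and yellow, with the bottom rim on the plate. The stop came 1.5 mm above my estimate, so I regrip once for a gentle press and twist to confirm it is fully home.

```bash
python3 - <<'E'
from h import *
dx,dy=-.0002,-.0012
env.servo_line(at(.05,dx,dy),v=.12); print(env.servo_line(at(.0058,dx,dy),v=.06,guard=8)); env.pause(.2)
f0=np.array(env.current_ft_force()); st(f0,'in')
env.clamp(20); env.pause(.2); p,f=st(f0,'gripped'); h0=p[2]
for a in (3,6,3,0,-3,-6,-3,0):
    env.servo_line(at(h0-.001,dx,dy),v=.005,ori=Q(PH+a)); env.pause(.15); p,f=st(f0,f'twist {a}')
    if abs(f[2])>12: break
h=p[2]; 
env.servo_line(at(h,dx,dy),v=.01); p,f=st(f0,'relieved')
E
```

```text
False
in tcpF mm [-0.12 -0.89  6.23] dF [0. 0. 0.] M [ 0.11  0.41 -0.04] w 88.0 t 29.8
gripped tcpF mm [-0.18 -1.18  5.86] dF [1.2 0.5 0.6] M [ 0.04  0.43 -0.07] w 62.8 t 30.5
twist 3 tcpF mm [-0.29 -0.68  5.76] dF [ 1.1 -1.8  6.2] M [-0.22  0.47  0.04] w 63.2 t 31.0
twist 6 tcpF mm [-0.33 -0.46  5.79] dF [ 0.9 -1.4  6.5] M [-0.13  0.42 -0.02] w 63.0 t 31.4
twist 3 tcpF mm [-0.31 -0.33  5.79] dF [ 0.5 -0.7  6.1] M [-0.1   0.45 -0.2 ] w 63.1 t 31.8
twist 0 tcpF mm [-0.22 -0.31  5.77] dF [ 1.6 -0.9  6.3] M [-0.07  0.43 -0.14] w 62.9 t 32.2
twist -3 tcpF mm [ 0.06 -0.51  5.79] dF [ 1.  -0.8  6.9] M [-0.16  0.33 -0.11] w 63.4 t 32.6
twist -6 tcpF mm [ 0.5  -0.85  5.78] dF [ 2.2 -3.3  7.2] M [-0.39  0.18 -0.07] w 63.1 t 33.0
twist -3 tcpF mm [ 0.19 -0.47  5.78] dF [ 1.2 -1.1  6.5] M [-0.17  0.26  0.04] w 63.1 t 33.4
twist 0 tcpF mm [-0.05 -0.29  5.8 ] dF [ 1.7 -1.4  5.9] M [-0.08  0.33  0.01] w 63.0 t 33.8
relieved tcpF mm [-0.33 -1.17  5.84] dF [ 0.7 -0.5  1.5] M [ 0.08  0.54 -0.06] w 63.3 t 34.0
```

Height stays at 5.79±0.02 mm through ±6°, so the reel is flat on the plate and not riding on the pin. Release, back off, one last look.

```bash
python3 - <<'E'
from h import *
f0=np.load('f0.npy')
env.open(); env.pause(.2); env.servo_line(at(.12),v=.1); env.pause(.4); st(f0,'off')
C=cam('wrist'); w=env.capture('wrist'); u,v=proj(C,at(.03)).astype(int)-50
a=cv2.resize(w[v:v+100,u:u+100],(600,600),interpolation=cv2.INTER_CUBIC); a=np.clip(a.astype(float)*1.5,0,255).astype(np.uint8)
th=np.linspace(0,2*np.pi,150)
for h,c in ((.034,(255,0,0)),(.041,(255,255,0))):
    q=np.array([proj(C,at(h,.032*np.cos(t),.032*np.sin(t))) for t in th]); cv2.polylines(a,[((q-[u,v])*6+3).astype(int)],True,c,1)
q=np.array([proj(C,at(.007,.018*np.cos(SP[5])+.0025*np.cos(t),.018*np.sin(SP[5])+.0025*np.sin(t))) for t in th]); cv2.polylines(a,[((q-[u,v])*6+3).astype(int)],True,(0,255,0),1)
save('m',a)
E
```

```text
off tcpF mm [-5.0000e-02 -5.0000e-02  1.1985e+02] dF [ 0.6 -0.2  1. ] M [ 0.13  0.43 -0.11] w 87.9 t 36.5
```

View pics/m.png

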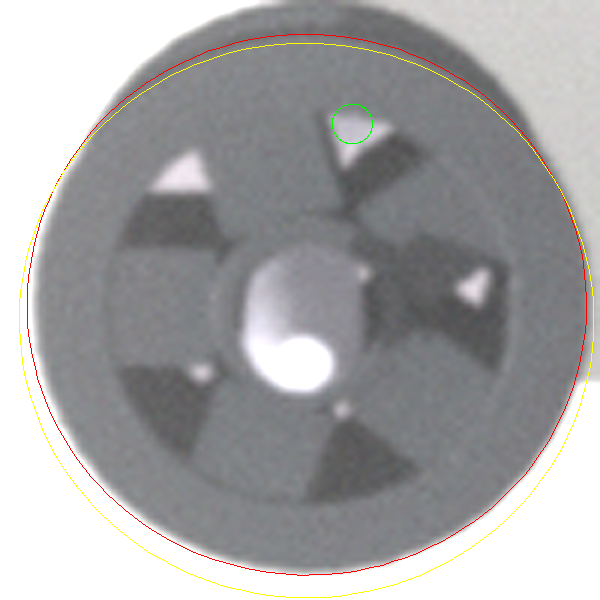

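The pin's end shows inside the upper window (view (352,124)), right where predicted, and the rim lies on or just inside the home circle. Hand in.

```bash
python3 -c "
from h import *
env.close_job(); print(env.current_time())"
```

```text
the job is handed in; nothing more can be done
the job is handed in; nothing more can be done
```

The webbed reel is on the grey winder's spindle, flat on the drive plate with the pin in one of its windows. I let go of it and handed the job in at about 36.5 s of the 72 s.

I lined a window up with the pin from the wrist pictures before sliding the reel down. It went past pin level without a stop, so no turning was needed to find a window. It was then pressed and twisted gently.

**Checks that agree:**
- **Height:** the stop stayed at 5.8 mm through twists of ±6° under about 6 N. The highest push I read was about 11 N, against the 30 N limit.
- **Last wrist picture:** it shows the pin's end inside a window. The rim matches the home height, not the position 7 mm up.
- **Release:** the fingers are fully open and 120 mm up the axis, and the force reading was close to zero.

**Checks that disagreed or were not made:**
- **Stop height:** the reel stopped about 1.5 mm higher than I had estimated. I put this down to calibration error or the reel sliding slightly in the grip, since the picture showed the rim at or just inside the home circle.
- **Twist:** the ±6° twist met no clear sideways stop from the pin. The window's slack is about that wide, and the reel may have slipped a little in the grip.
- **Bystanders:** I did not re-measure the bobbin, bottle or screwdriver at the end. All moves near them were planned well clear.

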